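Run the push-to-run coffee mill

ROBOT

A 6-joint arm with a two-finger parallel gripper is mounted at the origin on the work surface. World frame = base frame: x ahead of the robot, y to its left, z up, the work surface at z = 0. Lengths are in m, angles in rad, forces in N, time in s.
With the tool pointing down it reaches from about 0.25 to 0.8 m from the base axis. Payload 8.5 kg.
Tool frame: the origin (TCP) lies on the centre line of the jaws, within the pads' length; the fingertips stand 22 mm ahead of it and the grasp point (between the pads) lies 3 mm ahead of it; z points along the fingers, y is the line along which they close (so a half turn about z gives the same grasp; the last joint's range is limited). The gripper opens to 85 mm and grips with 20 to 120 N. Pads are 22 mm wide; open, the fingers measure 114 mm over their backs; the gripper's body (76 mm by 85 mm) begins 54 mm behind the grasp point. The pads swing forward as they close: fully open they stand 13 mm farther back than shut.
Start: joints at [1.304, 0.238, -0.013, 1.319, 0, 1.571], TCP at [0.138, 0.506, 0.253] pointing down, gripper open.
Joint ranges: [-2.66, 2.66], [-1.03, 1.9], [-1.14, 1.46], [-1.82, 2.27], [-1.45, 1.34], [-3.14, 3.14]. Speed limits (rad/s): [2.22, 2.22, 2.79, 3.14, 3.14, 3.14].

INTERFACE

Orientations are given as a rotation vector (axis times angle).
In Python, from workcell import * gives the robot as it stands. Calls block until the motion is done:
- goto(position, orientation): joint-space move of the TCP to a pose.
- line_to(position, frame=None, vel=0.15, contact_N=None): straight line of the TCP; frame=None keeps the orientation; vel is the mean speed in m/s. With contact_N (N) it stops when the force on the tool has changed by that much, and returns True; else False.
- move_j(angles): joint-space move.
- set_gripper(opening): finger opening in m; the grip force is fixed at half the most; returns when the fingers have stopped.
- hold(seconds).
- inverse_kinematics(position, orientation): joint angles nearest the present ones, or None.
- snapshot(name): name is "scene" or "side" or "wrist"; returns the picture (480x640x3 uint8, red, green, blue); there is no depth.
- camera_params(name): a dict with "fx", "fy", "cx", "cy" (pixels), "R" (3x3) and "t" (3): a world point X has camera coordinates R X + t; the wrist camera has in their place "hand_eye" (4x4, takes a point from camera to tool coordinates, whose origin is the TCP and whose axes are the flange's). Camera axes: x right, y down, z forward; pixel columns grow to the right and rows downward; lengths in m; the calibration is good to about 2 mm. A picture is of the moment at which its call begins: read the wrist's pose just before it. camera_params takes no time and is no camera call.
A pose or a line that the arm cannot do raises Unreachable and nothing moves.
- sign_off(): hands the job in; it is judged then, once.
Readings, each from a call of its own:
- get_clock(): time.
- get_joint_pos(): joint angles.
- get_qd(): joint speeds.
- get_joint_torque(): joint torques, N m.
- get_eef_pos(): TCP position.
- get_tool_rot(): TCP orientation.
- get_force(): force on the tool from outside, world axes, zero at the start.
- get_ft_torque(): the same for the moment, N m.
- get_gripper_width(): finger opening in m.
- get_gripper_force(): force on a finger pad.
Only numpy, scipy, OpenCV 4.12 (cv2) and the standard library are available. Lean on these libraries where they do the work, as an engineer would, in place of code of your own. Each camera call takes 0.05 s, during which the arm holds its last target. There are 200 camera calls.

TASK

Turn the knob on the mill base to swing the steel cover off the drive socket until it clicks past its detent and stays open. Then take the steel grinding cup with the bar-shaped lid grip out of the wooden stand (not the lower one with the round knob), fit its splined stem into the drive socket, rotating until the splines mesh and it slides fully home, and press it down against the spring to the bottom. Finish while still holding it pressed down there, and leave everything else where it stands.

Things in the scene. Friction and masses are not known exactly. Their poses are not given: they have to be found in the camera images.
- mill: Fixed mill base, white and aluminium block 150 x 210 x 85 mm; origin at the centre of its underside. On its top, on its y line: the drive socket at y = -37.5 mm, the axis of the cover's knob at y = +37.5 mm. The cover is a 4 mm steel plate reaching from that axis to a 56 mm disc centred 75 mm out, which hides the socket at the start; its top is 101.5 mm above the table.
- cover_knob (a point): Grip point on the vertical axis of the cover's knob: a black upright bar 14 mm wide, 44 mm long (along this point's y), 30 mm tall, its top 10.5 mm above this point (135.5 mm above the table), standing on a 40 mm black disc on the cover plate. The axes turn with the knob; the cover disc lies to this point's -y; z is up.
- cover (a joint): Angle of cover and knob, rad: 0 = shut over the socket, grows counter-clockwise seen from above to a stop at 1.2 (open). Starts at 0 to 0.25. 0.03 N m friction, and a sprung detent that resists from 0.45 to 0.75 with up to about 0.2 N m; past 0.8 it clicks, pushes the cover on to 1.05 or more and keeps it from coming back.
- drive (a point): Drive socket: centre of the top face of the coupling, 95 mm above the table when not pressed, 10 mm above the mill's top. Coupling 49 mm across with a cross-shaped hole 22 mm deep: two slots, each 27 x 10 mm, along this point's x and y; z is up. It stands at any angle, held by 0.25 N m of friction, and fits the cup every quarter turn. Hidden under the cover at the start.
- drive_press (a joint): How far the coupling is pressed down, m: 0 = up, 0.006 = bottom stop. Spring: it starts to move at about 6 N and reaches the stop at about 15 N (cup's weight included); it rises again when let go. It also moves under an unmeshed stem.
- cup: Grinding cup to fit. Origin: centre of the steel cup's flat underside, which lands on the coupling's top face when home; z up. Cup 56 mm across; grey lid 58 mm across, top at z = 68 mm; on it a black grip bar 14 mm wide (y), 50 mm long (x), z = 68 to 102 mm. Below: cross-shaped stem 18 mm long, two blades along x and y, each 24 x 7 mm, stepped to 20 x 4 mm at the tip. About 0.3 kg.
- stand: Fixed light-wood stand, 100 x 220 x 50 mm, origin at the centre of its underside; two through wells 32 mm across at y = -55 and +55 mm. The cup stands stem down in one of them, its underside at 50 mm above the table.
- chopper: Bystander in the stand's other well: a lower steel cup (56 mm across, 67 mm high overall) with a round knob on its lid. Origin: centre of its underside. Leave it.
- tamper: Bystander: steel tamper standing between mill and stand, 54 mm across, 76 mm high, origin at its foot.
- espresso_cup: Bystander: small white cup, 60 mm across, 55 mm high, origin at its foot.
- sugar_bowl: Bystander: terracotta bowl, 100 mm across, 45 mm high, origin at its foot.
- bean_jar: Bystander: glass jar with a wooden cap, 72 mm across, 110 mm high, origin at its foot.
- spoon: Bystander: spoon with a wooden handle, lying flat, 150 mm long.
There are look-alikes about, which are no part of the job. What is shaped like the cup but red is not meant.

How it is judged:
On the way, in this order (a step that is already met when the one before it is completed fails the run):
1. the cover is swung open past its click, with the cup still in the stand (value of joint cover above 0.95 rad and z of cup in the frame of stand below 0.06 m), for 0.2 s.
2. the cup is lifted clear of the stand (z of cup in the frame of stand above 0.08 m), for 0.1 s.
3. the cup's stem is meshed and fully home in the drive socket (z of cup in the frame of drive below 0.003 m and horizontal distance between cup and drive below 0.004 m and angle between cup's own z axis and vertical below 0.08 rad and value of joint cover above 0.95 rad), for 0.2 s.
At the end, for the whole second after the job is handed in: Cover clicked open (over 0.95 rad); cup upright (0.08 rad), its underside within 3 mm of the coupling's top face and 4 mm of its axis (meshed, home); coupling pressed at least 4.5 of its 6 mm; fingers still bearing on the cup with over 3 N through the last second (all of step 3 and value of joint drive_press above 0.0045 m and contact force between the fingers and cup above 3 N); the arm keeps its last pose, push and grip.
It fails at once if a bystander is disturbed (moved more than 3 cm) (distance of any of chopper, tamper, espresso_cup, sugar_bowl, bean_jar, spoon from where it was at the start of the episode above 0.03 m).
It also fails if it takes over 54 s, if anything falls off the work surface, if the arm or the gripper's body presses on something with over 40 N, if the wrist force passes 120 N, or if a joint passes its speed limit or range.

## Working session

There is one attempt and no reset: what is moved stays moved. The work goes in short steps, each a Python script; the robot and the scene stay as the last script left them, time stands still between calls to the robot, and variables do not carry over. Pictures are saved under pics/ and viewed, at most 10 in all, crops included, and the job is handed in when it is done.

```bash
mkdir -p pics; ls
python3 - <<'E'
from workcell import *
import cv2, numpy as np
ims=[snapshot(n) for n in("scene","side")]
for n,i in zip(("scene","side"),ims): cv2.imwrite(f"pics/{n}0.png",i[:,:,::-1])
for n in("scene","side","wrist"): print(n,camera_params(n))
print(get_clock(),get_tool_rot())
E
```

```text
pics
scene {'fx': 440.3429628340061, 'fy': 440.3429628340061, 'cx': 324.0139056207726, 'cy': 240.7128665775024, 'R': array([[ 0.8618467 ,  0.50716668, -0.00149166],
       [ 0.38622264, -0.6582227 , -0.6462004 ],
       [-0.32871315,  0.55634957, -0.76316631]]), 't': array([-0.51390015, -0.16091842,  1.2811913 ])}
side {'fx': 475.17765204575096, 'fy': 475.17765204575096, 'cx': 322.59351192990823, 'cy': 241.5845535579169, 'R': array([[ 0.87878443, -0.47688404, -0.01787567],
       [-0.31875346, -0.55868621, -0.76568006],
       [ 0.35515371,  0.67856565, -0.64297317]]), 't': array([-0.52427976,  0.25618914,  1.01450087])}
wrist {'fx': 347.9435527146899, 'fy': 347.9435527146899, 'cx': 325.49923843392565, 'cy': 242.50726428930494, 'hand_eye': array([[-7.35695842e-05, -9.53432834e-01, -3.01605414e-01,
         7.71822503e-02],
       [ 9.99999980e-01, -1.26811497e-04,  1.56948979e-04,
        -3.19476702e-04],
       [-1.87887344e-04, -3.01605396e-01,  9.53432824e-01,
        -1.20840216e-01],
       [ 0.00000000e+00,  0.00000000e+00,  0.00000000e+00,
         1.00000000e+00]])}
0.1 [-4.17910022e-01 -3.11350811e+00  2.07363768e-03]
```

View pics/scene0.png

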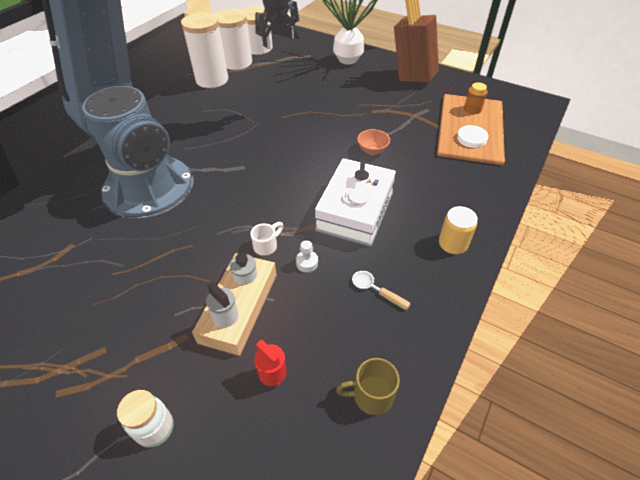

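View pics/side0.png

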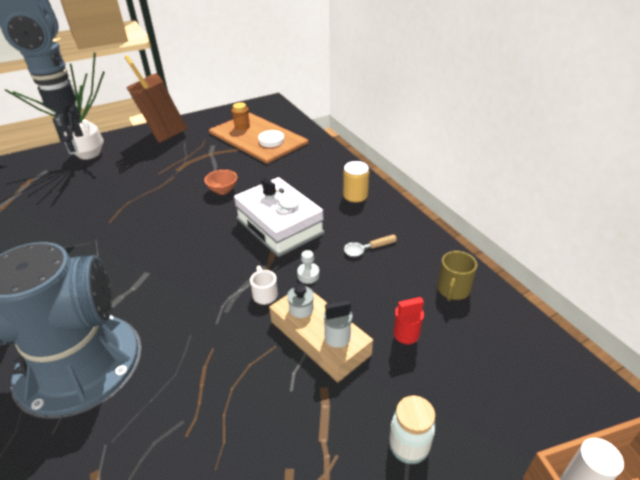

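The scene view shows the mill at about (355,200) with its knob at (362,170), and the stand at (235,305) with the bar-grip cup at (220,300). The side view has the knob at (269,187) and the cup grip at (338,311). I'll triangulate these, then look with the wrist camera.

```bash
cat > h.py <<'E'
from workcell import *
import cv2, numpy as np
from scipy.spatial.transform import Rotation as Ro
def K(c): return np.array([[c['fx'],0,c['cx']],[0,c['fy'],c['cy']],[0,0,1]])
def tri(ps,pd):
    a,b=camera_params("scene"),camera_params("side")
    P=[K(c)@np.c_[c['R'],c['t']] for c in(a,b)]
    X=cv2.triangulatePoints(P[0],P[1],np.array(ps,float),np.array(pd,float)); return (X[:3]/X[3]).ravel()
def down(yaw): # tool z down, tool y axis along world angle yaw
    y=np.array([np.cos(yaw),np.sin(yaw),0]); z=np.array([0,0,-1.]); x=np.cross(y,z)
    return Ro.from_matrix(np.c_[x,y,z]).as_rotvec()
def yaw():
    y=Ro.from_rotvec(get_tool_rot()).as_matrix()[:,1]; return np.arctan2(y[1],y[0])
def wpose():
    return np.array(get_eef_pos()),Ro.from_rotvec(get_tool_rot()).as_matrix()
def wray(px,pose,z):
    c=camera_params("wrist"); H=c['hand_eye']; p,R=pose
    uv=np.atleast_2d(px).astype(float); d=np.c_[(uv[:,0]-c['cx'])/c['fx'],(uv[:,1]-c['cy'])/c['fy'],np.ones(len(uv))]
    d=d@H[:3,:3].T@R.T; o=R@H[:3,3]+p
    return o+d*((z-o[2])/d[:,2])[:,None]
def fray(name,px,z):
    c=camera_params(name); uv=np.atleast_2d(px).astype(float)
    d=np.c_[(uv[:,0]-c['cx'])/c['fx'],(uv[:,1]-c['cy'])/c['fy'],np.ones(len(uv))]@c['R']; o=-c['R'].T@c['t']
    return o+d*((z-o[2])/d[:,2])[:,None]
def shot(n):
    pose=wpose(); i=snapshot("wrist"); cv2.imwrite(f"pics/{n}.png",i[:,:,::-1]); np.savez(f"pics/{n}.npz",p=pose[0],R=pose[1]); return i,pose
E
python3 - <<'E'
from h import *
np.set_printoptions(precision=4,suppress=True)
print("knob",tri((362,172),(269,187)),"cup grip",tri((219,294),(338,311)))
print("tamper",tri((306,246),(307,257)),"chop",tri((241,259),(299,291)))
print("mill top corners",fray("scene",[(360,160),(396,180),(370,234),(317,208)],.085))
print("stand corners",fray("scene",[(275,266),(238,345),(196,329)],.05))
print(down(0),yaw(),[inverse_kinematics([.35,.35,.3],down(a)) for a in(0,1.57)])
E
```

```text
knob [0.5655 0.2476 0.1144] cup grip [ 0.4979 -0.2472  0.1311]
tamper [ 0.5498 -0.0061  0.0628] chop [ 0.4652 -0.1384  0.105 ]
mill top corners [[0.5241 0.3199 0.085 ]
 [0.6445 0.295  0.085 ]
 [0.6704 0.0897 0.085 ]
 [0.5172 0.0999 0.085 ]]
stand corners [[ 0.5122 -0.0828  0.05  ]
 [ 0.5617 -0.2873  0.05  ]
 [ 0.4633 -0.3026  0.05  ]]
[2.2214 2.2214 0.    ] 1.3039416551794432 [array([0.7854, 0.1748, 0.0231, 1.4191, 0.    , 2.3562]), array([0.7854, 0.1748, 0.0231, 1.4191, 0.    , 0.7862])]
```

Run:
```python
from h import *
t=get_clock()
goto([.575,.215,.27],down(1.57)); shot("w_mill"); print(get_clock()-t, get_clock())
```

```text
1.9499999999999997 2.05
```

View pics/w_mill.png

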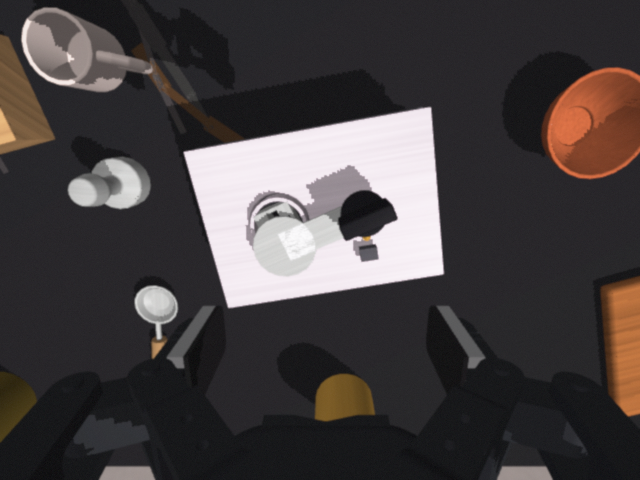

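The wrist view shows the white mill top with corners at (184,152), (431,108), (443,274) and (229,307). The cover disc is at (284,247), the knob bar at about (370,217), and the cover is partly turned towards +x. I'll measure the mill, axis and cover angle from these.

Run:
```python
from h import *
np.set_printoptions(precision=4,suppress=True)
d=np.load("pics/w_mill.npz");pose=(d['p'],d['R'])
i=cv2.imread("pics/w_mill.png");g=cv2.cvtColor(i,cv2.COLOR_BGR2GRAY)
roi=np.zeros_like(g);roi[95:320,170:460]=255
m=((g>95)&(roi>0)).astype(np.uint8)
n,l,s,c=cv2.connectedComponentsWithStats(m);k=1+s[1:,4].argmax();m=(l==k).astype(np.uint8)
cs=max(cv2.findContours(m,0,1)[0],key=cv2.contourArea);h=cv2.convexHull(cs)
q=cv2.approxPolyDP(h,8,True)[:,0];print(q)
W=wray(h[:,0],pose,.085)[:,:2]
r=cv2.minAreaRect((W*1000).astype(np.float32));print("mill",r)
# knob mask
b=((g<45)).astype(np.uint8);b[:, :330]=0;b[:,405:]=0;b[:185]=0;b[245:]=0
n,l,s,c=cv2.connectedComponentsWithStats(b);k=1+s[1:,4].argmax();print(s[k],c[k])
kc=max(cv2.findContours((l==k).astype(np.uint8),0,1)[0],key=cv2.contourArea)
print("knob rect top",cv2.minAreaRect((wray(kc[:,0],pose,.1355)[:,:2]*1000).astype(np.float32)))
# disc
print("disc c",wray([(284,247),(284,276),(253,247)],pose,.1015))
print("bar ends top",wray([(340,225),(342,238),(397,210),(392,198)],pose,.1355))
crop=cv2.resize(i[180:290,230:420],None,fx=4,fy=4,interpolation=2);cv2.imwrite("pics/crop1.png",crop)
```

```text
[[431 108]
 [443 274]
 [227 306]
 [184 151]]
mill ((568.93359375, 210.83175659179688), (151.9192352294922, 211.73391723632812), 9.773624420166016)
[ 339  191   57   48 1872] [364.1587 214.0913]
knob rect top ((555.2484130859375, 244.03785705566406), (33.579280853271484, 41.51763153076172), 26.942829132080078)
disc c [[0.593  0.1792 0.1015]
 [0.6204 0.1783 0.1015]
 [0.593  0.1521 0.1015]]
bar ends top [[0.5642 0.2266 0.1355]
 [0.5745 0.2282 0.1355]
 [0.5526 0.269  0.1355]
 [0.5436 0.2648 0.1355]]
```

View pics/crop1.png

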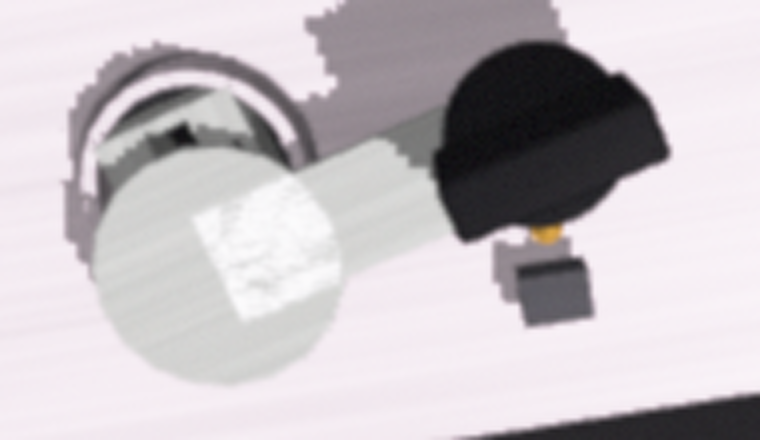

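The crop confirms the disc centre at (285,246), a dark post near (369,253) about 33 mm from the axis, and the bar angle agrees. So the mill yaw is 0.171, the axis is at (0.5625,0.2478), the cover is at about 0.25 and the tool yaw for the bar is 0.419.

Run:
```python
from h import *
np.set_printoptions(precision=4,suppress=True)
A=np.array([.5625,.2478]);y0=.419
set_gripper(.05)
goto([*A,.20],down(y0))
print("contact",line_to([*A,.131],vel=.08,contact_N=6),get_eef_pos())
set_gripper(0); print(get_gripper_width(),get_gripper_force(),get_force())
for a in np.linspace(0,.95,8)[1:]:
    goto([*A,.131],down(y0+a)); print(round(a,2),get_force(),get_ft_torque()[2])
hold(.2);set_gripper(.05); line_to([*A,.2],vel=.15)
goto([.555,.165,.28],down(1.57)); shot("w_open"); print(get_clock())
```

```text
contact False [0.5628 0.248  0.1315]
0.013044058252813082 59.98272657394409 [-0.2396 -0.236   4.3384]
0.14 [-1.6075  0.0858  5.6738] 0.013154038009986647
0.27 [-1.5713 -0.4484  6.1443] 0.04207919070908714
0.41 [-0.1947  0.1546  5.0872] 0.061757257282287745
0.54 [-1.0616  0.0916  4.455 ] -0.02308424497732914
0.68 [-0.6936  0.6642  4.8144] 0.07039158161368575
0.81 [-0.8925 -0.1667  5.4201] 0.014840964623369651
0.95 [-1.3704 -0.3284  5.8057] -0.005971053608424912
8.6667
```

View pics/w_open.png

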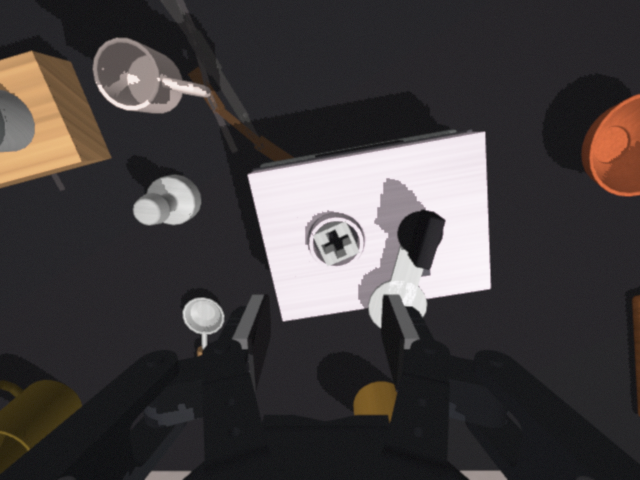

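The cover is now open: its disc is at (397,304), clear of the cross socket at (335,242). Next are a closer view of the socket, then a view of the cup.

Run:
```python
from h import *
np.set_printoptions(precision=4,suppress=True)
set_gripper(.085)
goto([.578,.174,.20],down(1.57)); i,p=shot("w_drive")
goto([.50,-.24,.29],down(1.57)); j,_=shot("w_cup"); print(get_clock())
cv2.imwrite("pics/v.png",np.hstack([cv2.resize(i[140:340,220:420],(400,400))[:,:,::-1],cv2.resize(j[90:390,170:470],(400,400))[:,:,::-1]]))
```

```text
11.2167
```

View pics/v.png

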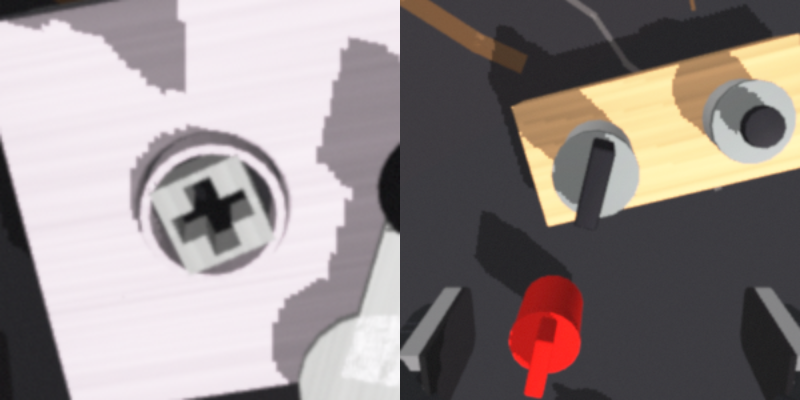

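The left half shows the cross socket with its centre near crop (213,213), i.e. pixel (326,246), turned about 20–25°. The right half shows the cup lid near crop (595,168), with its bar running (602,140)–(588,228). The red decoy is in front. I'll get numbers for the drive and take an overhead shot of the cup.

Run:
```python
from h import *
np.set_printoptions(precision=4,suppress=True)
d=np.load("pics/w_cup.npz");pose=(d['p'],d['R'])
lid=np.array([[170+195*.75,90+168*.75]]);print("lid",wray(lid,pose,.118))
c=wray(lid,pose,.118)[0]
goto([c[0]+.06,c[1],.27],down(1.57)); j,pose=shot("w_cup2")
d=np.load("pics/w_drive.npz");P=(d['p'],d['R']);im=cv2.imread("pics/w_drive.png")
g=cv2.cvtColor(im,cv2.COLOR_BGR2GRAY); print(g[246-30:246+32:4,326-40:326+42:4])
v1=cv2.resize(im[196:296,276:376],(400,400),interpolation=2)
v2=cv2.resize(j[:,:,::-1][230:430,225:425],(400,400),interpolation=2)
cv2.imwrite("pics/v2.png",np.hstack([v1,v2]));print(pose)
```

```text
lid [[ 0.4917 -0.2474  0.118 ]]
[[240 232 153 124 111 126 218 235 230 224 211 224 234 229 222 100  91 224
  240 241 242]
 [236 145 129  88 155 236 212  77 102 104 104 142 204 208 201 236 140  80
  233 241 241]
 [171 141  66 175 236 124 103 102 108 162 207 215 209 208 135 120 237 142
  109 238 239]
 [146 119 103 233 133 104 115 185 214 185 206 212 214 207 206  58 110 236
  102 199 236]
 [151  91 229 170 123 196 206 166  50  20 107 208 215 207 209 113  52 184
  228 144 234]
 [145  92 211 206 214 204 207  98  40  32  23 206 195  73 134 197  50  67
  238 116 239]
 [139 160 229 206 211 208 205 161  27  27  20  28  20  54 100 217  98  56
  231 158 232]
 [146 191 210 184 208 214 206 201  20  21  21  18  33 104 103 170 187  65
  212 194 236]
 [172 216 194  90 207 202  94  21  37  80  19  21  27 103 137 198 211  96
  208 211 239]
 [238 165 223 112 181 168  74  98 102  97  29  20  25 208 213 213 208 166
  228 192 239]
 [236 215 233 115  94 213  81 105 103 106  70  82 104 171 210 217 208 211
  237 200 239]
 [239 238 233 159  91 183 164 142 196 205  80 104 104 106 209 216 213 209
  232 235 236]
 [237 238 232 233  99  97 206 212 209 206 132 104 123 198 212 176 128 237
  227 241 240]
 [238 238 237 232 226  93 186 208 214 206 205 206 207 149 122 124 228 236
  236 237 236]
 [237 236 237 237 237 231 129 206 213 210 188 130 117 120 146 233 237 236
  235 236 237]
 [240 239 238 237 236 235 238 220 206 144 130 145 188 233 237 236 237 238
  239 238 236]]
(array([ 0.5527, -0.2463,  0.2683]), array([[-1.    , -0.0012, -0.0023],
       [-0.0012,  1.    ,  0.0011],
       [ 0.0023,  0.0011, -1.    ]]))
```

View pics/v2.png

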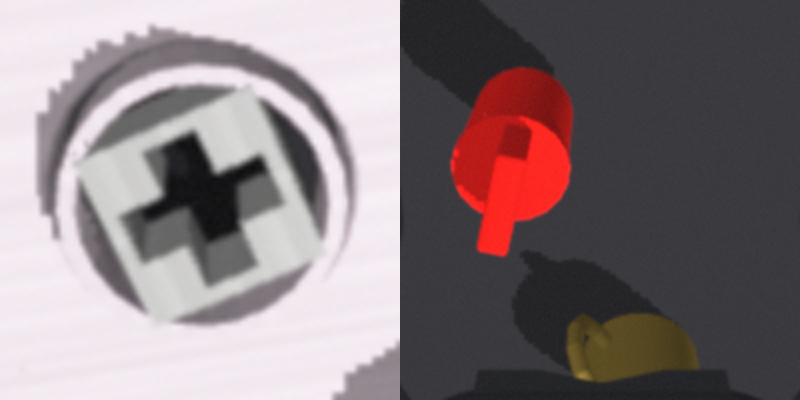

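The left half shows the socket cross with arm ends at crop (170,143), (273,181), (232,281) and (131,239). On the right my crop missed the cup and shows the red decoy; the cup is higher in the frame. I'll do the cup numerically from the same picture.

Run:
```python
from h import *
np.set_printoptions(precision=4,suppress=True)
d=np.load("pics/w_drive.npz");P=(d['p'],d['R'])
a=np.array([(170,143),(273,181),(232,281),(131,239)])/4+[276,196]-.375
W=wray(a,P,.095);print("drive c",W.mean(0),"lens",np.linalg.norm(W[0]-W[2]),np.linalg.norm(W[1]-W[3]))
for p,q in((0,2),(3,1)): v=W[q]-W[p];print(np.degrees(np.arctan2(v[1],v[0])))
for n in("w_cup","w_cup2"):
    d=np.load(f"pics/{n}.npz");P=(d['p'],d['R']);im=cv2.imread(f"pics/{n}.png");hsv=cv2.cvtColor(im,cv2.COLOR_BGR2HSV)
    # project guess
    c=camera_params("wrist");H=c['hand_eye']
    def pr(X):
        x=H[:3,:3].T@(P[1].T@(np.array(X)-P[0])-H[:3,3]);return np.array([c['fx']*x[0]/x[2]+c['cx'],c['fy']*x[1]/x[2]+c['cy']])
    u=pr([.4917,-.2474,.125]).astype(int);print(n,u,P[0])
    x0,y0=u-70; x1,y1=u+70; y0=max(y0,0)
    cv2.imwrite(f"pics/c_{n}.png",cv2.resize(im[y0:y1,x0:x1],(400,int(400*(y1-y0)/140)),interpolation=2));print(x0,y0)
v=[cv2.copyMakeBorder(cv2.imread(f"pics/c_{n}.png"),0,0,0,0,0) for n in("w_cup","w_cup2")]
h=min(x.shape[0] for x in v);cv2.imwrite("pics/v3.png",np.hstack([x[:h] for x in v]))
```

```text
drive c [0.5758 0.1739 0.095 ] lens 0.027067094457881913 0.026439693371988482
23.05856788311293
113.25055914784839
w_cup [316 217] [ 0.5003 -0.2392  0.2899]
246 147
w_cup2 [324 156] [ 0.5527 -0.2463  0.2683]
254 86
```

View pics/v3.png

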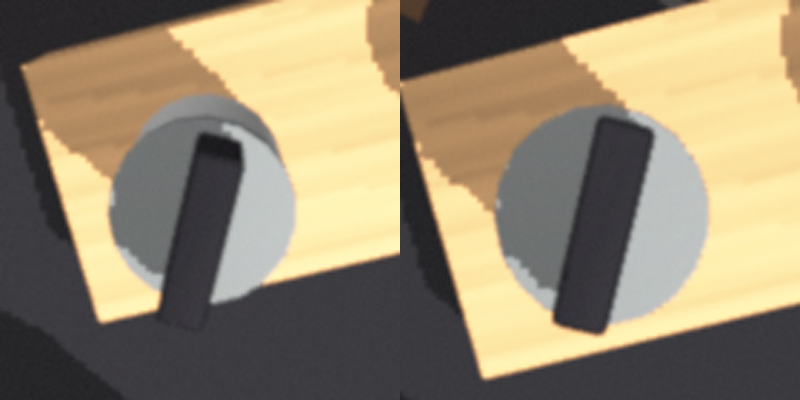

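The right half gives a clean overhead view of the cup, with the bar's top corners at crop (200,118), (254,132), (205,334) and (153,320) and the lid centred near (202,213).

Run:
```python
from h import *
np.set_printoptions(precision=4,suppress=True)
d=np.load("pics/w_cup2.npz");P=(d['p'],d['R']);im=cv2.imread("pics/w_cup2.png")
s=140/400
g=im.max(2)[86:226,254:394];m=(g<75).astype(np.uint8);n,l,st,c=cv2.connectedComponentsWithStats(m)
k=l[int(225*s),int(205*s)];print(st[k],[x for x in g[80,60:85]])
kc=max(cv2.findContours((l==k).astype(np.uint8),0,1)[0],key=cv2.contourArea)[:,0]+[254,86]
print(cv2.minAreaRect((wray(kc,P,.152)[:,:2]*1000).astype(np.float32)))
q=np.array([(200,118),(254,132),(205,334),(153,320)])*s+[254,86]-.5
print(wray(q,P,.152),wray(q,P,.152).mean(0));print("lid",wray(np.array([[202.5,213]])*s+[254,86]-.5,P,.118))
v=wray(q,P,.152);e=(v[2]+v[3]-v[0]-v[1]);print(np.degrees(np.arctan2(e[1],e[0])))
```

```text
[  54   41   34   75 1444] [np.uint8(64), np.uint8(47), np.uint8(54), np.uint8(56), np.uint8(57), np.uint8(58), np.uint8(60), np.uint8(58), np.uint8(60), np.uint8(57), np.uint8(58), np.uint8(61), np.uint8(59), np.uint8(60), np.uint8(61), np.uint8(60), np.uint8(60), np.uint8(62), np.uint8(62), np.uint8(56), np.uint8(86), np.uint8(148), np.uint8(185), np.uint8(193), np.uint8(193)]
((496.0643310546875, -247.6344757080078), (13.14997386932373, 48.47941970825195), 76.14289855957031)
[[ 0.4717 -0.2478  0.152 ]
 [ 0.4747 -0.2355  0.152 ]
 [ 0.5212 -0.2466  0.152 ]
 [ 0.5178 -0.2592  0.152 ]] [ 0.4963 -0.2473  0.152 ]
lid [[ 0.4951 -0.2473  0.118 ]]
-13.616443188167262
```

Run:
```python
from h import *
np.set_printoptions(precision=4,suppress=True)
C=[.4958,-.2474];yc=np.radians(76.2);D=[.5758,.1739];yd=np.radians(113.15)
set_gripper(.05)
goto([*C,.21],down(yc)); print("c",line_to([*C,.144],vel=.1,contact_N=6),get_eef_pos())
set_gripper(0);print(get_gripper_width(),get_eef_pos())
line_to([*C,.26],vel=.12);print(get_gripper_width(),get_force())
goto([*D,.26],down(yd));hold(.3);print(get_eef_pos(),yaw()-yd,get_force())
line_to([*D,.215],vel=.1)
print("c",line_to([*D,.191],vel=.03,contact_N=5),get_eef_pos(),get_force(),get_clock())
shot("w_ins"); i=snapshot("side"); cv2.imwrite("pics/s_ins.png",cv2.resize(i[130:280,190:390],(800,600),interpolation=2)[:,:,::-1])
```

```text
c False [ 0.4964 -0.2476  0.1446]
0.01312303371657657 [ 0.4961 -0.2475  0.1446]
0.012922951775237106 [-0.2453  0.2681 -3.2357]
[0.576  0.1732 0.2601] -0.001203320461564017 [-0.3774  0.4982 -2.3847]
c False [0.5759 0.1739 0.1912] [-1.2752  0.3103 -2.6474] 18.2417
```

There was no contact with the stem about 16 mm in, so it has meshed. Now I press down to the stop.

Run:
```python
from h import *
np.set_printoptions(precision=4,suppress=True)
D=[.5758,.1739]
for z in(.189,.187,.185,.184,.183,.182,.181,.180,.179,.178):
    line_to([*D,z],vel=.02);hold(.15);f=get_force();print(z,get_eef_pos()[2],f)
    if f[2]>28: break
hold(.5);print(get_force(),get_gripper_force(),get_gripper_width(),get_eef_pos(),get_clock())
shot("w_fin");i=snapshot("side");j=snapshot("scene")
cv2.imwrite("pics/fin.png",np.hstack([cv2.resize(i[110:290,190:370],(400,400),interpolation=2),cv2.resize(j[90:270,270:450],(400,400),interpolation=2)])[:,:,::-1])
```

```text
0.189 0.18950380601803546 [ 0.0904 -0.0719  3.8536]
0.187 0.18745274499195602 [0.6818 0.2407 6.1205]
0.185 0.1857939431818457 [-1.1306  0.8569  9.0072]
0.184 0.18497190503402353 [-1.6807 -0.1678  9.8275]
0.183 0.1841454859744146 [-1.1615 -0.1466 10.9432]
0.182 0.18345008407302027 [-2.0966 -1.305  13.3658]
0.181 0.18338868719511436 [-3.973  -0.816  20.0681]
0.18 0.1832933065710162 [-4.2115 -0.96   27.6073]
0.179 0.18318675606726897 [-6.7726 -1.6652 33.1281]
[-7.0388 -0.8061 33.9974] 63.85956645011902 0.012993908956394427 [0.5768 0.1744 0.1832] 22.4417
```

View pics/fin.png

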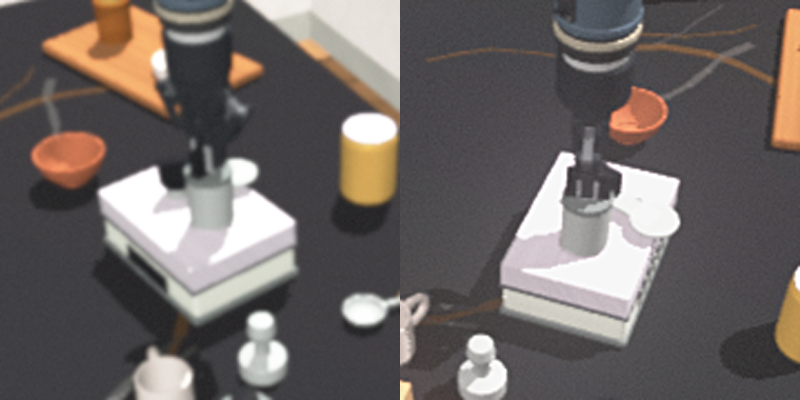

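The spring was traversed from 0.1895 down to a hard stop at 0.1833. The pictures show the cup upright and seated, with the cover open at (655,217) and the bystanders in place. Signing off now.

```bash
python3 -c "
from h import *
print(get_force()); print(sign_off())"
```

```text
[-6.60970445 -1.66165737 32.4731953 ]
the job is handed in; nothing more can be done
None
```

I handed the job in with the cover clicked open, the cup meshed in the drive socket, and the arm still gripping it and pressing it against the bottom stop with about 32 N; the verdict was not shown.

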